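# Break a stuck wheel arbor loose and stand it in the tray

## Task

The arbor with the blue toy wheel is stuck in its tapered socket: twist it by its cross-bar until the taper lets go (it gives one way only, which you have to feel for), then pull it up out of the socket by its knob. Set it down upright on its foot inside the cardboard tray, well away from the tray's sides, keeping hold until it stands, then let go. Leave the plain-wheel arbor stuck as it is and do not disturb the other things on the table.

Things in the scene. Friction and masses are not known exactly. Their poses are not given: they have to be found in the camera images.
- blue_arbor: Loose upright arbor with a BLUE wheel, 0.53 kg, 140 mm tall, stuck in either socket of the station. Origin: centre of its foot's underside; z up its axis, x along its cross-bar. Heights in mm: steel taper 0-55 (diameter 40 at the foot, 56 on top; two small tangs at the foot reach 28 out along y), wheel diameter 90 at 55-73, hub diameter 24 at 73-101, bar centre 92, knob 101-139.
- blue_arbor_bar (a point): Centre of the blue arbor's cross-bar, on the axis 92 mm above its origin: a 12 mm round rod, 75 mm to either side along the arbor's x, an 18 mm ball on each end. The arbor turns stiffly: a steady 0.6 N m, i.e. 10 N pushed sideways 60 mm out. One direction only, cw or ccw, not visible and changing; the wrong way a solid stop is felt after 3-5 degrees (18 N at 60 mm shows it; do not force).
- blue_arbor_taper (a point): Middle of the blue arbor's taper, on the axis 27 mm above its origin. While stuck, pulling up does nothing. About 32 degrees (0.56 rad) of turn from the start frees it: it then lifts straight out with only its weight. It stays stiff to turn while seated; hard stop at 51 degrees; 40 is a safe turn.
- blue_arbor_grip (a point): Middle of the blue arbor's wooden knob, on the axis 122 mm above its origin; knob diameter 36, straight side from 108 to 135 mm above the origin, top at 139. Grip it from above to lift. The knob spins freely on the hub: turning it does not turn the arbor. Hanging from the knob the arbor can swing: carry it slowly and let it settle.
- plain_arbor: Loose upright arbor with a natural pale WOOD wheel, same shape, size and frame as the blue one, in the other socket, its knob top 159 mm above the table; to be left alone (carry the blue one over or round it).
- station: Fixed pale board 150 (x) by 290 (y) by 20 mm with two grey round sockets 50 mm high, outer diameter 76, bore 58, centred at x = 0, y = -95 and +95 mm. Origin: centre of its underside, z up. The arbors' feet stand at z = 20 mm, socket tops are at z = 70, so an arbor must rise 50 mm (better 60 or more) to be clear. At the start both cross-bars lie along the station's x.
- tray: Fixed green-sided open cardboard tray 180 by 180 mm, walls 30 mm high and 5 mm thick, inner floor 5 mm above its underside, empty. Origin: centre of its underside, z up. The arbor's foot goes near the centre.
- mallet: Loose wooden mallet lying flat, head 48 mm across and 100 long at the origin, handle 190 mm towards its -x; bystander. Origin under the head's centre on the table.
- glue: Loose upright white glue bottle, diameter 48, 130 mm high, origin at the centre of its underside; bystander.
- loose_wheel: Loose pale wooden toy wheel, diameter 56, 20 mm thick, lying flat, origin at the centre of its underside; bystander.
- jig: Loose pale wooden jig block 200 by 75 by 35 mm with two pockets, origin at the centre of its underside; bystander.
There are look-alikes about, which are no part of the job. What is shaped like the blue_arbor but orange, pink or red is not meant.

How it is judged:
On the way, in this order (a step that is already met when the one before it is completed fails the run):
1. the blue arbor is twisted at least 23 degrees (0.40 rad) while still down in its socket (angle between the x axis of blue_arbor and the x axis of station, either way round above 0.4 rad and z of blue_arbor in the frame of station below 0.035 m), for 0.1 s.
2. the blue arbor is pulled up clear of its socket (foot more than 75 mm above the board's underside) (z of blue_arbor in the frame of station above 0.075 m), for 0.1 s.
3. the blue arbor stands upright inside the tray while still held (x of blue_arbor in the frame of tray between -0.055 and 0.055 m and y of blue_arbor in the frame of tray between -0.055 and 0.055 m and z of blue_arbor in the frame of tray below 0.012 m and angle between blue_arbor's own z axis and vertical below 0.1 rad and contact force between the fingers and blue_arbor above 1 N), for 0.1 s.
At the end, for the whole second after the job is handed in: The blue-wheel arbor stands upright (within 0.1 rad) and at rest on the tray's floor, its axis within 55 mm of the tray's centre along each tray axis, released; the plain-wheel arbor is still down in its socket, turned by less than 10 degrees; bystanders within 30 mm of their starts (x of blue_arbor in the frame of tray between -0.055 and 0.055 m and y of blue_arbor in the frame of tray between -0.055 and 0.055 m and z of blue_arbor in the frame of tray below 0.012 m and angle between blue_arbor's own z axis and vertical below 0.1 rad and linear speed of blue_arbor below 0.02 m/s and angular speed of blue_arbor below 0.1 rad/s and contact force between the fingers and blue_arbor below 0.1 N and z of plain_arbor in the frame of station below 0.03 m and angle between the x axis of plain_arbor and the x axis of station, either way round below 0.17 rad); the robot touches nothing.
It fails at once if the plain-wheel arbor is turned more than 10 degrees or pulled up (angle between the x axis of plain_arbor and the x axis of station, either way round above 0.17 rad or z of plain_arbor in the frame of station above 0.03 m).
It fails at once if the blue-wheel arbor is tipped over (more than 0.6 rad) (angle between blue_arbor's own z axis and vertical above 0.6 rad).
It fails at once if the mallet, glue bottle, loose wheel or jig is moved more than 30 mm (distance of any of mallet, glue, loose_wheel, jig from where it was at the start of the episode above 0.03 m).
It also fails if it takes over 72 s, if anything falls off the work surface, if the arm or the gripper's body presses on something with over 40 N, if the wrist force passes 120 N, or if a joint passes its speed limit or range.

## Robot

A 6-joint arm with a two-finger parallel gripper is mounted at the origin on the work surface. World frame = base frame: x ahead of the robot, y to its left, z up, the work surface at z = 0. Lengths are in m, angles in rad, forces in N, time in s.
With the tool pointing down it reaches from about 0.275 to 0.775 m from the base axis. Payload 14.6 kg.
Tool frame: the origin (TCP) lies midway between the tips of the shut fingers; the grasp point (between the pads) lies 19 mm behind it; z points along the fingers, y is the line along which they close (so a half turn about z gives the same grasp; the last joint's range is limited). The gripper opens to 85 mm and grips with 20 to 120 N. Pads are 22 mm wide; open, the fingers measure 114 mm over their backs; the gripper's body (76 mm by 85 mm) begins 54 mm behind the grasp point. The pads swing forward as they close: fully open they stand 13 mm farther back than shut.
Start: joints at [1.023, 0.263, -0.048, 1.259, 0, 1.415], TCP at [0.201, 0.485, 0.201] pointing down, gripper open.
Joint ranges: [-2.65, 2.65], [-0.89, 1.7], [-1.18, 1.37], [-2.13, 2.11], [-1.35, 1.29], [-3.14, 3.14]. Speed limits (rad/s): [1.89, 1.89, 2.57, 2.79, 3.14, 3.14].

## Interface

Orientations are given as a unit quaternion [x, y, z, w].
In Python, from station import bot gives the robot as it stands.
- The arm moves only by the tool send_rows, never from a script. Its argument "motion" is a list of rows, each a list of 4 numbers: the shift along the tool's x, y, z in m, then the turn about the tool's z in degrees. In form: [[dx, dy, dz, roll], ...]. A call has 1 to 20 rows; each row is the pose to reach, as a shift and turn from the pose commanded when the call began, along the tool's axes at that moment; what a row does not reach only later rows make up. A row lasts 1/12 s, in which the tool goes at most 41.7 mm and 7.16 degrees, less where a joint would pass 70% of its speed; a pose out of reach is approached as far as the arm can. A call with a gripper value outside its range is refused whole. "fingers" is the finger opening in m, from 0 to 0.0854, set as the call begins (left out, the last holds). The fingers move at their own pace and stop on an object; "grip_force" is the grip in N (left out, the last holds). Time passes only in rows, so rows that repeat a pose let the fingers close. It gives the time, the measured TCP pose, the force, the opening and the grip force at its end, in the units of the state.
- bot.get_obs(): the state, without advancing time (a new reading comes with each control period).
- bot.capture(name): name is "scene" or "top" or "wrist"; returns the picture (400x640x3 uint8, red, green, blue); there is no depth.
- bot.get_calibration(name): a dict with "K" (3x3 intrinsics, pixels), "extrinsics" (4x4, takes a point from camera to world coordinates). Camera axes: x right, y down, z forward; pixel columns grow to the right and rows downward; lengths in m; the calibration is good to about 2 mm. A picture is of the moment at which its call begins: read the wrist's pose just before it. get_calibration takes no time and is no camera call; for the wrist camera it gives the pose at the moment of the call.
- bot.hand_in(): hands the job in; it is judged then, once.
Trained networks look in the newest picture that a camera, given by its name, has taken for a name from the list of things; names that differ only in an ending like _2 or _b are one class to them, and where a whole thing is asked for, a point or a joint stands for the part that bears it (a point fixed in the world has none). Each returns a list of dicts, best first, with "p" (0 to 1); they miss things now and then, are a little off and sometimes report something else, mostly with a low value. They report only what shows in the picture. A call takes as long as a camera call. They do not tell look-alikes from the thing itself.
- bot.find_in(camera, target): "bbox" ([left, top, width, height] in pixels, round what is visible of it).
- bot.cut_out(camera, target): "region" (400x640 bool, what is visible of it) and "bbox" ([left, top, width, height] in pixels, round what is visible of it).
- bot.tip_of(camera, target): "pixel" ([column, row] in pixels: a listed point, or the origin of a listed thing).
The state is a dict: "t": time; "joints": joint angles; "joint_velocities": joint speeds; "joint_efforts": joint torques, N m; "ee_pos": TCP position; "ee_rot": TCP orientation; "wrist_force": force on the tool from outside, world axes, zero at the start; "ft_torque": the same for the moment, N m; "opening": opening from 0.0 (shut) to 1.0 (fully open); "finger_force": force on a finger pad.
Only numpy, scipy, OpenCV 4.12 (cv2) and the standard library are available. Lean on these libraries where they do the work, as an engineer would, in place of code of your own. Each camera call takes 0.05 s, during which the arm holds its last target. There are 200 camera calls.

## Working session

There is one attempt and no reset: what is moved stays moved. The work goes in short steps, Python scripts to look and compute and a tool call to move; the robot and the scene stay as the last step left them, time stands still between calls to the robot, and variables do not carry over. Pictures are saved under pics/ and viewed, at most 10 in all, crops included, and the job is handed in when it is done.

Besides the shell and the picture viewer there is one more tool, called after "Emit:" as name(argument=value, ...), one argument or row to a line, values as JSON. send_rows: Moves the arm, as the interface text tells. Its arguments: {"type":"object","properties":{"motion":{"type":"array"},"fingers":{"type":"number"},"grip_force":{"type":"number"}},"required":["motion"]}

```bash
mkdir -p pics; cat > h.py <<'E'
from station import bot
import numpy as np, cv2
def ray(cam,px):
    c=bot.get_calibration(cam);K=np.array(c["K"]);T=np.array(c["extrinsics"])
    d=T[:3,:3]@np.linalg.solve(K,[px[0],px[1],1.]);return T[:3,3],d
def atz(cam,px,z):
    o,d=ray(cam,px);return (o+d*(z-o[2])/d[2]).round(4)
def tri(a):
    A=0;b=0
    for cam,px in a:
        o,d=ray(cam,px);d=d/np.linalg.norm(d);P=np.eye(3)-np.outer(d,d);A=A+P;b=b+P@o
    return np.linalg.solve(A,b).round(4)
def proj(cam,p):
    c=bot.get_calibration(cam);K=np.array(c["K"]);T=np.linalg.inv(np.array(c["extrinsics"]))
    q=K@(T[:3,:3]@np.array(p)+T[:3,3]);return (q[:2]/q[2]).round(1)
def save(im,n): cv2.imwrite("pics/"+n+".png",im[:,:,::-1])
E
python3 - <<'E'
from h import *
ims={}
for c in("scene","top"):
    ims[c]=bot.capture(c);save(ims[c],c)
    for t in("blue_arbor","blue_arbor_bar","blue_arbor_grip","blue_arbor_taper","station","tray","plain_arbor"):
        print(c,t,[(np.round(r["pixel"],1).tolist(),round(r["p"],2)) for r in bot.tip_of(c,t)[:4]])
o=bot.get_obs();print(o["t"],o["ee_pos"],o["ee_rot"],o["wrist_force"])
E
```

```text
scene blue_arbor [([243.4, 262.0], 0.93), ([167.1, 197.1], 0.8), ([250.8, 187.3], 0.78), ([292.7, 149.6], 0.61)]
scene blue_arbor_bar [([236.6, 239.3], 0.92), ([155.9, 170.9], 0.86), ([290.9, 123.0], 0.76), ([401.6, 201.3], 0.66)]
scene blue_arbor_grip [([247.5, 159.1], 0.86), ([237.4, 234.2], 0.66), ([152.9, 163.5], 0.62), ([294.2, 112.1], 0.61)]
scene blue_arbor_taper [([160.9, 190.9], 0.93), ([239.8, 258.6], 0.89), ([291.4, 139.9], 0.58)]
scene station [([285.9, 202.8], 0.85), ([246.0, 166.0], 0.58)]
scene tray [([463.7, 236.3], 0.89)]
scene plain_arbor [([319.2, 212.4], 0.68), ([244.2, 155.9], 0.67)]
top blue_arbor [([445.3, 170.5], 0.92), ([365.4, 271.8], 0.83), ([346.6, 135.7], 0.78), ([372.5, 193.1], 0.65)]
top blue_arbor_bar [([375.6, 269.0], 0.95), ([346.9, 123.3], 0.93), ([452.7, 157.6], 0.91), ([378.7, 189.6], 0.86)]
top blue_arbor_grip [([372.2, 273.5], 0.77), ([453.8, 155.1], 0.67), ([353.1, 120.5], 0.6)]
top blue_arbor_taper [([443.3, 164.8], 0.59)]
top station [([342.6, 203.3], 0.89)]
top tray [([189.0, 222.6], 0.71)]
top plain_arbor [([310.2, 199.2], 0.76)]
0.8 [0.20094285 0.48503072 0.20079698] [ 1.95131501e-01  9.80777088e-01  2.04477827e-05 -1.92246694e-05] [-0.19264074 -0.11424831  0.1692059 ]
```

View pics/scene.png

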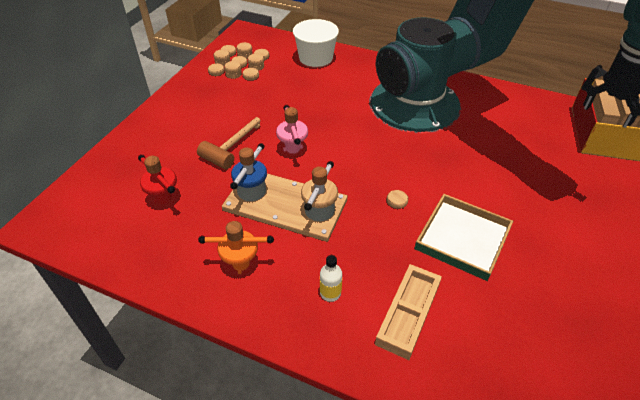

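View pics/top.png

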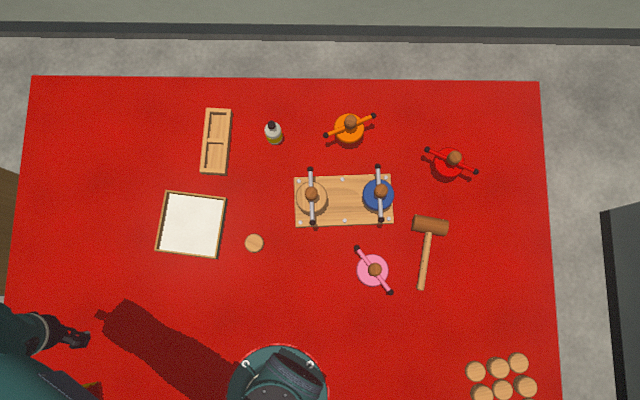

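Arbor-like things: blue at scene (249,172)/top (378,193); plain wood at scene (319,190)/top (312,197); orange at top (350,127); red at top (450,160); pink at top (373,270). The blue-wheeled one, in the right socket in the top picture, is the target. The tray is at top (191,225). I'll check the choice in a close crop and measure.

```bash
python3 - <<'E'
from h import *
t=cv2.imread("pics/top.png");s=cv2.imread("pics/scene.png")
a=cv2.resize(t[150:240,280:410],None,fx=6,fy=6,interpolation=cv2.INTER_CUBIC)[:, :780]
cv2.imwrite("pics/crop.png",a)
def blob(im,lo,hi,box):
    x0,y0,x1,y1=box;h=cv2.inRange(cv2.cvtColor(im,cv2.COLOR_BGR2HSV),lo,hi)[y0:y1,x0:x1]
    p=cv2.findNonZero(h);hull=cv2.convexHull(p)
    return p,hull,(x0,y0)
p,h,o=blob(t,(100,120,40),(125,255,255),(340,160,410,230)); e=cv2.fitEllipse(h);c=np.array(e[0])+o
print("blue wheel top",c,e[1],atz("top",c,.085))
p,h,o=blob(s,(100,120,30),(125,255,255),(215,140,280,210)); e=cv2.fitEllipse(h);c2=np.array(e[0])+o
print("blue wheel scene",c2,atz("scene",c2,.085),tri([("top",c),("scene",c2)]))
for q in[(293,178),(391,174),(394,221),(296,227)]: print("board",atz("top",q,.02))
for q in[(166,191),(226,199),(216,258),(155,249)]: print("tray",atz("top",q,.03))
for q in[(433,198),(514,228),(500,264+10),(417,240)]: print("trayS",atz("scene",q,.03))
for n,q in dict(glue=(272,127),wheel=(254,243),pink=(375,270),orange=(350,123),mallet=(430,226),plainknob=(311,194),blueknob=(381,190)).items(): print(n,atz("top",q,.159 if 'knob' in n else .1 if n in('glue','pink','orange') else .03))
for q in[(378,167),(381,219),(310,170),(313,221)]: print("ball",atz("top",q,.112))
E
```

```text
blue wheel top [377.85214996 194.26399994] (29.200035095214844, 30.204553604125977) [ 0.5629 -0.2783  0.085 ]
blue wheel scene [248.67484283 173.53672791] [ 0.5663 -0.2744  0.085 ] [ 0.5632 -0.2779  0.081 ]
board [ 0.6212 -0.0339  0.02  ]
board [ 0.6369 -0.3267  0.02  ]
board [ 0.4955 -0.3332  0.02  ]
board [ 0.4744 -0.0455  0.02  ]
tray [0.5753 0.3395 0.03  ]
tray [0.5535 0.1615 0.03  ]
tray [0.3809 0.1828 0.03  ]
tray [0.4046 0.3601 0.03  ]
trayS [0.408  0.1674 0.03  ]
trayS [0.4254 0.3727 0.03  ]
trayS [0.5735 0.3654 0.03  ]
trayS [0.5554 0.1682 0.03  ]
glue [0.7533 0.026  0.1   ]
wheel [0.4253 0.0749 0.03  ]
pink [ 0.3497 -0.2661  0.1   ]
orange [ 0.7681 -0.1985  0.1   ]
mallet [ 0.4808 -0.4363  0.03  ]
plainknob [ 0.5478 -0.0889  0.159 ]
blueknob [ 0.561  -0.2773  0.159 ]
ball [ 0.6359 -0.2761  0.112 ]
ball [ 0.4886 -0.2827  0.112 ]
ball [ 0.6249 -0.0851  0.112 ]
ball [ 0.4809 -0.0952  0.112 ]
```

View pics/crop.png

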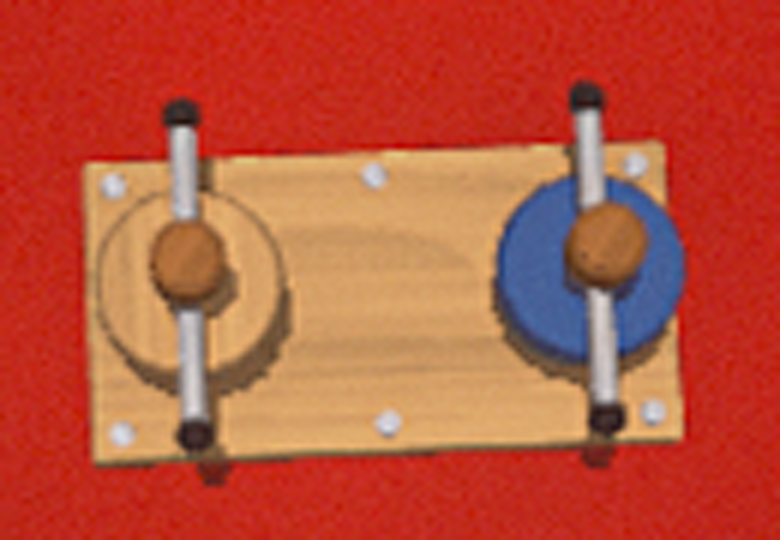

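The crop confirms that the right-hand arbor (wheel at crop (590,270)) is blue and its bar lies along the station's x. Next I move above the near bar end, with the fingers 34 mm apart.

Emit:
send_rows(
  motion=[
    [0,0,-0.04,0],
    [-0.574,-0.591,-0.04,-25],
    [-0.574,-0.591,-0.04,-25],
    [-0.574,-0.591,-0.04,-25],
    [-0.574,-0.591,-0.04,-25],
    [-0.574,-0.591,-0.04,-25],
    [-0.574,-0.591,-0.04,-25],
    [-0.574,-0.591,-0.04,-25],
    [-0.574,-0.591,-0.04,-25],
    [-0.574,-0.591,-0.04,-25],
    [-0.574,-0.591,-0.04,-25],
    [-0.574,-0.591,-0.04,-25],
    [-0.574,-0.591,-0.04,-25],
    [-0.574,-0.591,-0.04,-25],
    [-0.574,-0.591,-0.04,-25],
    [-0.574,-0.591,-0.04,-25],
    [-0.574,-0.591,-0.04,-25],
    [-0.574,-0.591,-0.04,-25],
    [-0.574,-0.591,-0.04,-25],
    [-0.574,-0.591,-0.04,-25],
  ],
  fingers=0.034,
  grip_force=30,
)

```text
t: 2.47
ee_pos: [0.4881, -0.2396, 0.2408]
ee_rot: [-0.021, 1.0, -0.0, 0.0]
wrist_force: [1.0, 1.2, 0.5]
opening: 0.401
finger_force: 0.0
```

Emit:
send_rows(
  motion=[
    [0,0,0,0],
    [0,0,0,0],
    [0,0,0,0],
  ],
)

```text
t: 2.72
ee_pos: [0.4876, -0.2371, 0.2406]
ee_rot: [-0.022, 1.0, 0.0, -0.0]
wrist_force: [-0.4, -0.4, 0.5]
opening: 0.399
finger_force: 0.0
```

```bash
python3 - <<'E'
from h import *
o=bot.get_obs();im=bot.capture("wrist");save(im,"w1");print(o["t"],o["ee_pos"],o["ee_rot"])
for t in("blue_arbor_bar","blue_arbor_grip"):
    print(t,[(np.round(r["pixel"],1).tolist(),round(r["p"],2)) for r in bot.tip_of("wrist",t)[:4]])
for p in [(.562,-.278,.159),(.487,-.2815,.112),(.637,-.2745,.112),(.562,-.278,.112)]: print(p,proj("wrist",p))
E
```

```text
2.7167 [ 0.4876108  -0.2371005   0.24058149] [-2.15801893e-02  9.99767048e-01  2.73294229e-04 -2.67085185e-04]
blue_arbor_bar [([272.1, 252.1], 0.92), ([298.5, 12.4], 0.71), ([83.8, 321.8], 0.68)]
blue_arbor_grip [([293.2, 7.3], 0.76), ([267.4, 264.9], 0.62), ([65.1, 333.4], 0.58)]
(0.562, -0.278, 0.159) [264.7 272.7]
(0.487, -0.2815, 0.112) [268.5 172.7]
(0.637, -0.2745, 0.112) [274.8 314.1]
(0.562, -0.278, 0.112) [271.8 248.1]
```

View pics/w1.png

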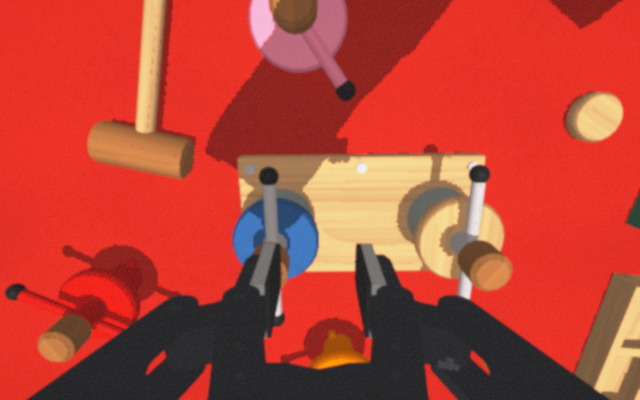

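The wrist view shows the near ball at (269,176) and the bar centre at (272,252), within 4 px of my projections. I'll straddle the near end of the bar, 57 mm out.

Emit:
send_rows(
  motion=[
    [-0.0185,-0.0443,0,0],
    [-0.0185,-0.0443,0,0],
    [-0.0185,-0.0443,0.03,0],
    [-0.0185,-0.0443,0.06,0],
    [-0.0185,-0.0443,0.09,0],
    [-0.0185,-0.0443,0.11,0],
    [-0.0185,-0.0443,0.125,0],
    [-0.0185,-0.0443,0.135,0],
    [-0.0185,-0.0443,0.14,0],
    [-0.0185,-0.0443,0.14,0],
    [-0.0185,-0.0443,0.14,0],
  ],
)

```text
t: 3.78
ee_pos: [0.5086, -0.2808, 0.1016]
ee_rot: [-0.022, 1.0, -0.0, 0.0]
wrist_force: [0.0, 0.2, 0.2]
opening: 0.399
finger_force: 0.0
```

Emit:
send_rows(
  motion=[
    [0,0.005,0,0],
    [0,0.008,0,0],
    [0,0.01,0,0],
    [0,0.011,0,0],
    [0,0.012,0,0],
    [0,0.013,0,0],
    [0,0.013,0,0],
  ],
)

```text
t: 4.37
ee_pos: [0.5077, -0.2677, 0.1008]
ee_rot: [-0.022, 1.0, 0.0, 0.0]
wrist_force: [0.2, 0.2, -0.7]
opening: 0.401
finger_force: 0.0
```

Emit:
send_rows(
  motion=[
    [0,0.001,0,0],
    [0,0.002,0,0],
    [0,0.003,0,0],
    [0,0.004,0,0],
    [0,0.004,0,0],
  ],
)

```text
t: 4.78
ee_pos: [0.5075, -0.2636, 0.1008]
ee_rot: [-0.022, 1.0, 0.0, -0.0]
wrist_force: [0.1, -0.6, -0.1]
opening: 0.397
finger_force: 0.0
```

Emit:
send_rows(
  motion=[
    [0,0.001,0,0],
    [0,0.002,0,0],
    [0,0.003,0,0],
    [0,0.004,0,0],
    [0,0.004,0,0],
  ],
)

```text
t: 5.2
ee_pos: [0.5074, -0.2596, 0.1008]
ee_rot: [-0.022, 1.0, 0.0, -0.0]
wrist_force: [0.0, 0.1, 0.6]
opening: 0.4
finger_force: 0.0
```

```bash
python3 - <<'E'
from h import *
o=bot.get_obs();im=bot.capture("wrist");save(im,"w2");save(bot.capture("top"),"t2");print(o["ee_pos"],o["wrist_force"],o["finger_force"],o["ft_torque"],o["opening"])
E
```

```text
[ 0.50735763 -0.25959607  0.10083479] [0.02013644 0.09383104 0.60429079] 0.0 [-0.04373012 -0.00738343 -0.01158922] 0.39991697671183035
```

View pics/w2.png

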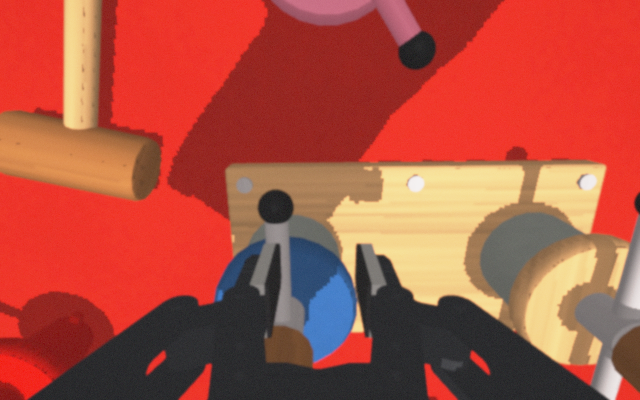

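The bar (ball at (275,206)) is between the fingers and nearly touching the left (-y) finger. I'll keep feeling in +y.

Emit:
send_rows(
  motion=[
    [0,0.001,0,0],
    [0,0.002,0,0],
    [0,0.003,0,0],
    [0,0.004,0,0],
    [0,0.005,0,0],
    [0,0.005,0,0],
  ],
)

```text
t: 5.8
ee_pos: [0.5071, -0.2547, 0.1008]
ee_rot: [-0.022, 1.0, 0.0, 0.0]
wrist_force: [0.2, -0.2, 0.6]
opening: 0.399
finger_force: 0.0
```

```bash
python3 - <<'E'
from h import *
o=bot.get_obs();im=bot.capture("wrist");save(im,"w3")
print(o["ee_pos"],o["wrist_force"])
tc=o["ee_pos"]
print("tcp px",proj("wrist",tc),"grasp",proj("wrist",tc+[0,0,.019]))
for dy in(-.017,.017): print(proj("wrist",tc+[0,dy,.012]))
s=cv2.inRange(im[150:280,200:400],(0,0,0),(40,40,40))
for r in bot.tip_of("wrist","blue_arbor_bar")[:2]: print(r["pixel"],atz("wrist",r["pixel"],.112))
save(cv2.resize(im[150:380,180:420],None,fx=2.5,fy=2.5),"w3c")
E
```

```text
[ 0.5071442  -0.25465075  0.10081715] [ 0.17015379 -0.21687508  0.63071044]
tcp px [318.9 231.7] grasp [319.1 246.8]
[286.  239.6]
[351.9 242.2]
[274.3, 332.6] [ 0.5653 -0.2775  0.112 ]
```

View pics/w3c.png

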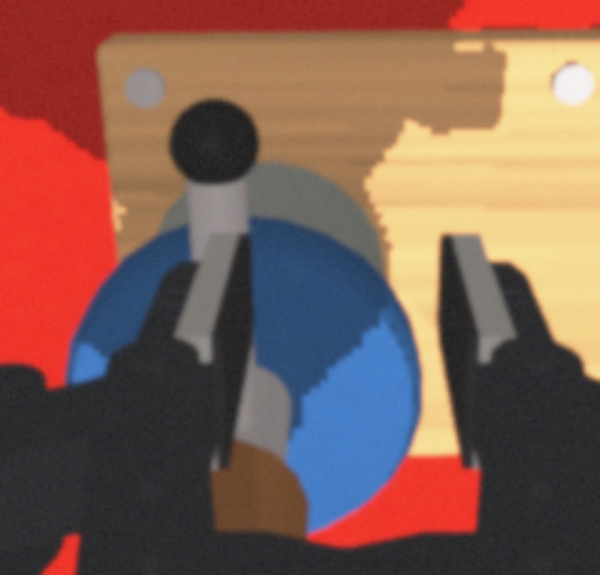

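This shows the finger (crop (240,290)) lying over the bar. The half-open tips ride higher than I assumed and passed above it, so I'll re-centre and go lower, a little farther out.

Emit:
send_rows(
  motion=[
    [0,0,-0.02,0],
    [0.007,-0.01,-0.02,0],
    [0.007,-0.026,-0.02,0],
    [0.007,-0.026,-0.02,0],
    [0.007,-0.026,-0.01,0],
    [0.007,-0.026,0,0],
    [0.007,-0.026,0.006,0],
    [0.007,-0.026,0.012,0],
    [0.007,-0.026,0.012,0],
  ],
)

```text
t: 6.65
ee_pos: [0.5006, -0.2803, 0.087]
ee_rot: [-0.022, 1.0, 0.001, -0.001]
wrist_force: [-0.2, -0.6, -0.9]
opening: 0.398
finger_force: 0.0
```

Emit:
send_rows(
  motion=[
    [0,0.004,0,0],
    [0,0.007,0,0],
    [0,0.009,0,0],
    [0,0.01,0,0],
    [0,0.011,0,0],
    [0,0.012,0,0],
    [0,0.012,0,0],
  ],
)

```text
t: 7.23
ee_pos: [0.5008, -0.269, 0.0889]
ee_rot: [-0.022, 1.0, -0.0, 0.0]
wrist_force: [-0.1, 0.5, 0.4]
opening: 0.403
finger_force: 0.0
```

Emit:
send_rows(
  motion=[
    [0,0.001,0,0],
    [0,0.002,0,0],
    [0,0.003,0,0],
    [0,0.004,0,0],
    [0,0.005,0,0],
    [0,0.005,0,0],
  ],
)

```text
t: 7.73
ee_pos: [0.5005, -0.264, 0.0888]
ee_rot: [-0.022, 1.0, 0.0, -0.0]
wrist_force: [0.5, -0.1, 0.2]
opening: 0.402
finger_force: 0.0
```

Emit:
send_rows(
  motion=[
    [0,0.001,0,0],
    [0,0.002,0,0],
    [0,0.003,0,0],
    [0,0.004,0,0],
    [0,0.004,0,0],
  ],
)

```text
t: 8.15
ee_pos: [0.5004, -0.26, 0.0888]
ee_rot: [-0.022, 1.0, 0.0, -0.0]
wrist_force: [0.2, -0.5, 0.3]
opening: 0.398
finger_force: 0.0
```

```bash
python3 - <<'E'
from h import *
o=bot.get_obs();im=bot.capture("wrist");print(o["ee_pos"],o["wrist_force"],o["finger_force"])
save(cv2.resize(im[150:380,180:420],None,fx=2.5,fy=2.5),"w4c")
E
```

```text
[ 0.5003664  -0.25996681  0.08881131] [ 0.16213787 -0.48899488  0.27152881] 0.0
```

View pics/w4c.png

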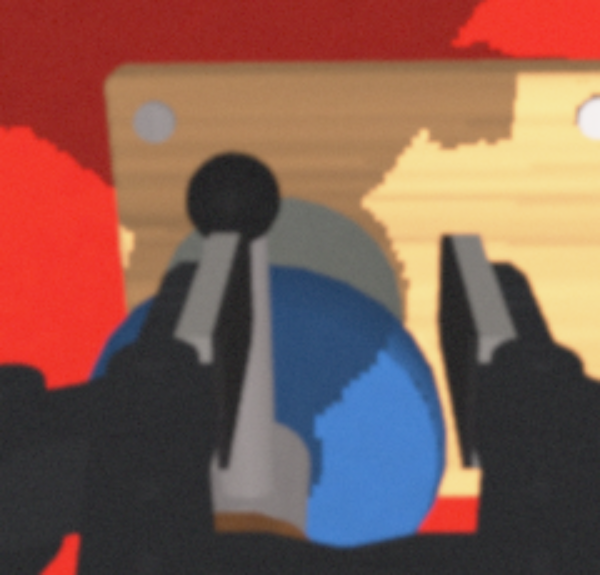

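```bash
python3 - <<'E'
from h import *
c=bot.get_calibration("wrist");K=np.array(c["K"]);T=np.array(c["extrinsics"]);print(K.round(1).tolist(),T.round(3).tolist())
def at(px,py,d): return (T[:3,:3]@(np.linalg.solve(K,[px,py,1])*d)+T[:3,3]).round(4)
d=K[0,0]*.0342/78;print("tipL",at(278,244,d),at(356,244,d),d)
d=K[0,0]*.018/37;print("ball",at(180+233/2.5,150+197/2.5,d),d)
for z in(.112,): print(atz("wrist",(180+233/2.5,150+197/2.5),z), proj("wrist",(.4905,-.281,.112)))
E
```

```text
[[343.5, 0.0, 317.6], [0.0, 343.5, 195.7], [0.0, 0.0, 1.0]] [[-0.044, 0.955, 0.294, 0.426], [0.999, 0.042, 0.013, -0.264], [0.001, 0.294, -0.956, 0.263], [0.0, 0.0, 0.0, 1.0]]
tipL [ 0.4913 -0.2785  0.1256] [ 0.4898 -0.2443  0.1256] 0.15059969055019276
ball [ 0.4915 -0.2827  0.1083] 0.1670949624881228
[ 0.4899 -0.2823  0.112 ] [275.8 230. ]
```

By its size and position, the finger tip (crop (240,240)) is still above the bar, because half-open fingers sit well back. I'll shut the fingers, which puts the tips at the TCP, and push from the -y side instead.

Emit:
send_rows(
  motion=[
    [0,0,-0.025,0],
    [0,0,-0.05,0],
    [-0.004,-0.035,-0.05,0],
    [-0.004,-0.057,-0.05,0],
    [-0.004,-0.057,-0.05,0],
    [-0.004,-0.057,-0.05,0],
    [-0.004,-0.057,-0.03,0],
    [-0.004,-0.057,-0.005,0],
    [-0.004,-0.057,0.008,0],
    [-0.004,-0.057,0.008,0],
  ],
  fingers=0,
)

```text
t: 9.03
ee_pos: [0.5054, -0.315, 0.0782]
ee_rot: [-0.022, 1.0, 0.002, -0.002]
wrist_force: [0.5, 0.2, -0.6]
opening: 0.003
finger_force: 0.0
```

Emit:
send_rows(
  motion=[
    [0,0.004,0,0],
    [0,0.007,0,0],
    [0,0.01,0,0],
    [0,0.012,0,0],
    [0,0.014,0,0],
    [0,0.015,0,0],
    [0,0.015,0,0],
  ],
)

```text
t: 9.62
ee_pos: [0.5063, -0.3017, 0.0811]
ee_rot: [-0.022, 1.0, -0.0, 0.0]
wrist_force: [-0.2, 0.5, 1.0]
opening: -0.004
finger_force: 0.0
```

Emit:
send_rows(
  motion=[
    [0,0,-0.006,0],
    [0,0.002,-0.012,0],
    [0,0.004,-0.012,0],
    [0,0.005,-0.012,0],
    [0,0.006,-0.012,0],
    [0,0.007,-0.012,0],
    [0,0.007,-0.012,0],
  ],
)

```text
t: 10.2
ee_pos: [0.5058, -0.2947, 0.0927]
ee_rot: [-0.022, 1.0, 0.0, -0.0]
wrist_force: [-0.3, 0.2, -0.1]
opening: 0.002
finger_force: 0.0
```

Emit:
send_rows(
  motion=[
    [0,0.001,0,0],
    [0,0.002,0,0],
    [0,0.003,0,0],
    [0,0.004,0,0],
    [0,0.005,0,0],
    [0,0.005,0,0],
  ],
)

```text
t: 10.7
ee_pos: [0.5057, -0.2897, 0.0928]
ee_rot: [-0.022, 1.0, 0.0, -0.0]
wrist_force: [0.1, 0.4, -0.7]
opening: 0.003
finger_force: 0.0
```

Emit:
send_rows(
  motion=[
    [0,0.001,0,0],
    [0,0.002,0,0],
    [0,0.003,0,0],
    [0,0.004,0,0],
    [0,0.005,0,0],
    [0,0.005,0,0],
  ],
)

```text
t: 11.2
ee_pos: [0.5054, -0.2847, 0.0928]
ee_rot: [-0.022, 1.0, 0.0, -0.0]
wrist_force: [-0.1, 1.0, 0.6]
opening: -0.0
finger_force: 0.0
```

```bash
python3 - <<'E'
from h import *
o=bot.get_obs();w=bot.capture("wrist");s=bot.capture("scene")
print(o["ee_pos"],o["wrist_force"],o["ft_torque"],o["joint_efforts"])
a=cv2.resize(w[150:350,220:420],(400,400));b=cv2.resize(s[120:220,210:310],(400,400),interpolation=cv2.INTER_CUBIC)
save(np.hstack([a,b]),"c5")
tc=o["ee_pos"]
print(proj("wrist",tc),proj("scene",tc),proj("scene",(.4905,-.281,.112)),proj("scene",(.565,-.2775,.159)))
E
```

```text
[ 0.50544358 -0.28474783  0.0927978 ] [-0.14873874  1.01415803  0.59238578] [ 0.03619618 -0.02567361 -0.03518401] [ 1.83293603e-03 -7.45736861e+01  3.59617174e+01 -3.14392440e-02
 -2.01287497e-03  3.04814649e-02]
[319.1 231.7] [256.5 155.1] [259.8 146.4] [244.7 151. ]
```

View pics/c5.png

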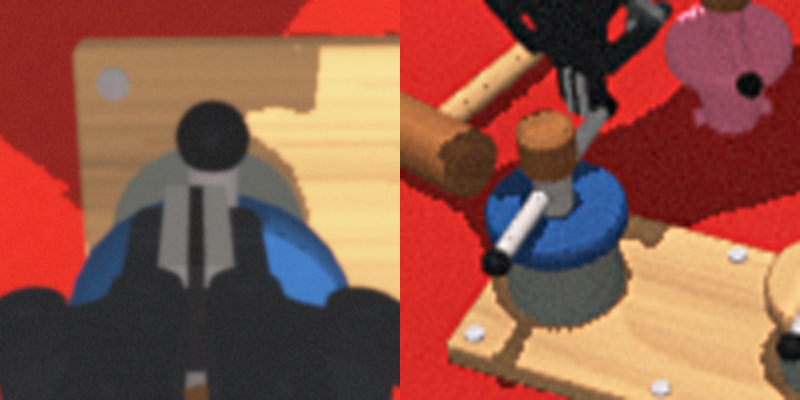

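The left half shows the shut tips (205,185) above the bar, and the right half shows the same at (580,100). The real tips therefore sit about 25 mm higher than I assumed. I'll go back to the -y side and about 22 mm lower, a bit farther out to clear the knob.

Emit:
send_rows(
  motion=[
    [0,-0.015,0,0],
    [0.008,-0.03,0,0],
    [0.008,-0.03,0,0],
    [0.008,-0.03,0.01,0],
    [0.008,-0.03,0.02,0],
    [0.008,-0.03,0.022,0],
    [0.008,-0.03,0.022,0],
    [0.008,-0.026,0.022,0],
    [0.008,-0.022,0.022,0],
    [0.008,-0.02,0.022,0],
    [0.008,-0.018,0.022,0],
    [0.008,-0.017,0.022,0],
    [0.008,-0.016,0.022,0],
    [0.008,-0.016,0.022,0],
  ],
)

```text
t: 12.47
ee_pos: [0.4983, -0.3012, 0.0709]
ee_rot: [-0.022, 1.0, -0.0, 0.0]
wrist_force: [-0.3, -1.3, 0.3]
opening: -0.001
finger_force: 0.2
```

Emit:
send_rows(
  motion=[
    [0,0.001,0,0],
    [0,0.002,0,0],
    [0,0.003,0,0],
    [0,0.003,0,0],
  ],
)

```text
t: 12.8
ee_pos: [0.4981, -0.2986, 0.071]
ee_rot: [-0.022, 1.0, -0.0, 0.0]
wrist_force: [-1.1, -4.7, 1.6]
opening: 0.001
finger_force: 1.8
```

Emit:
send_rows(
  motion=[
    [0,0.001,0,0],
    [0,0.002,0,0],
    [0,0.003,0,0],
    [0,0.003,0,0],
  ],
)

```text
t: 13.13
ee_pos: [0.4981, -0.2963, 0.0712]
ee_rot: [-0.022, 1.0, -0.001, 0.0]
wrist_force: [-2.0, -8.0, 2.5]
opening: 0.002
finger_force: 3.9
```

Emit:
send_rows(
  motion=[
    [0,0.001,0,0],
    [0,0.002,0,0],
    [0,0.003,0,0],
    [0,0.004,0,0],
    [0,0.004,0,0],
  ],
)

```text
t: 13.55
ee_pos: [0.4983, -0.294, 0.0717]
ee_rot: [-0.021, 1.0, -0.003, 0.0]
wrist_force: [-1.5, -17.4, 3.5]
opening: 0.002
finger_force: 8.0
```

A solid stop shows at 17 N after about 4°, so that direction (cw from above) is the wrong one. I'll cross to the +y side and push the other way.

Emit:
send_rows(
  motion=[
    [0,-0.01,0,0],
    [0,-0.01,0,0],
    [0,-0.01,-0.025,0],
    [0,-0.01,-0.045,0],
    [0,-0.01,-0.045,0],
    [0,0.02,-0.045,0],
    [0,0.043,-0.045,0],
    [0,0.043,-0.045,0],
    [0,0.043,-0.045,0],
    [0,0.043,-0.02,0],
    [0,0.043,-0.005,0],
    [0,0.043,0,0],
    [0,0.043,0,0],
  ],
)

```text
t: 14.63
ee_pos: [0.4952, -0.2483, 0.0695]
ee_rot: [-0.022, 1.0, 0.001, -0.001]
wrist_force: [0.5, -0.2, 0.8]
opening: 0.002
finger_force: 0.0
```

Emit:
send_rows(
  motion=[
    [0,-0.006,0,0],
    [0,-0.012,0,0],
    [0.001,-0.015,0,-2.5],
    [0.001,-0.018,0,-5],
    [0.002,-0.0215,0,-8],
    [0.003,-0.025,0,-10.5],
    [0.003,-0.028,0,-13],
    [0.003,-0.031,0,-16],
    [0.003,-0.031,0,-16],
  ],
)

```text
t: 15.38
ee_pos: [0.4942, -0.2793, 0.0711]
ee_rot: [-0.162, 0.987, 0.001, 0.0]
wrist_force: [0.7, 8.0, -1.1]
opening: 0.003
finger_force: 3.6
```

Resistance is a steady 8 N and it's turning. I continue the arc to about 38°.

Emit:
send_rows(
  motion=[
    [0.001,-0.003,0,-2.5],
    [0.0015,-0.006,0,-5],
    [0.002,-0.0095,0,-8],
    [0.003,-0.0125,0,-10.5],
    [0.003,-0.0155,0,-13],
    [0.003,-0.0193,0,-16],
    [0.003,-0.0225,0,-18.5],
    [0.003,-0.0255,0,-21],
    [0.0027,-0.029,0,-24],
    [0.0027,-0.029,0,-24],
  ],
)

```text
t: 16.22
ee_pos: [0.5008, -0.3076, 0.0711]
ee_rot: [-0.364, 0.931, 0.001, 0.0]
wrist_force: [-1.1, 9.2, 0.2]
opening: -0.001
finger_force: 4.0
```

```bash
python3 - <<'E'
from h import *
o=bot.get_obs();w=bot.capture("wrist");t=bot.capture("top")
print(o["t"],o["ee_pos"],o["ee_rot"],o["wrist_force"],o["finger_force"])
# ball search: dark blobs in wrist and top
for cam,im in(("wrist",w),("top",t)):
    m=cv2.inRange(im,(0,0,0),(45,45,45));n,l,s,c=cv2.connectedComponentsWithStats(m)
    for i in range(1,n):
        if 8<s[i,4]<2500:
            p=atz(cam,c[i],.112)
            if np.hypot(p[0]-.565,p[1]+.2775)<.11: print(cam,c[i].round(1),s[i,4],p,np.degrees(np.arctan2(p[1]+.2775,p[0]-.565)).round(1))
E
```

```text
16.2167 [ 0.5007656  -0.30756804  0.07109652] [-3.63994937e-01  9.31400275e-01  1.02133333e-03  4.13626019e-04] [-1.13073605  9.17871781  0.17905611] 4.002286791801453
wrist [270.9 250.9] 924 [ 0.5081 -0.3291  0.112 ] -137.8
wrist [317.9 252.8] 13 [ 0.4952 -0.3136  0.112 ] -152.7
wrist [318. 263.] 12 [ 0.4987 -0.3103  0.112 ] -153.7
wrist [317.4 277.5] 18 [ 0.5041 -0.3057  0.112 ] -155.2
wrist [ 57.4 391.6] 10 [ 0.6377 -0.3573  0.112 ] -47.7
```

The ball angle shows the bar has turned about 39°, and it's still seated. I back off, rise, open, and hover above the knob.

Emit:
send_rows(
  motion=[
    [0,0.012,0,0],
    [0,0.012,0,0],
    [0,0.012,-0.03,0],
    [0,0.012,-0.06,0],
    [0,0.012,-0.1,0],
    [0,0.012,-0.12,0],
    [-0.03,-0.005,-0.12,0],
    [-0.067,-0.02,-0.12,0],
    [-0.067,-0.02,-0.12,0],
    [-0.067,-0.02,-0.12,0],
    [-0.067,-0.02,-0.12,0],
    [-0.067,-0.02,-0.12,0],
  ],
  fingers=0.065,
)

```text
t: 17.32
ee_pos: [0.5632, -0.2779, 0.1911]
ee_rot: [-0.362, 0.932, -0.0, 0.0]
wrist_force: [-0.1, -0.5, 0.6]
opening: 0.76
finger_force: 0.0
```

```bash
python3 - <<'E'
from h import *
o=bot.get_obs();w=bot.capture("wrist");t=bot.capture("top");s=bot.capture("scene")
print(o["t"],o["ee_pos"],o["ee_rot"],o["opening"])
for cam in("wrist","scene"):
  for r in bot.tip_of(cam,"blue_arbor_bar")[:4]: print(cam,np.round(r["pixel"],1),round(r["p"],2),atz(cam,r["pixel"],.112))
h=cv2.inRange(cv2.cvtColor(s,cv2.COLOR_RGB2HSV),(100,120,30),(125,255,255))[140:210,215:280]
e=cv2.fitEllipse(cv2.convexHull(cv2.findNonZero(h)));print("wheel scene",np.array(e[0])+(215,140))
tc=o["ee_pos"];print("tcp scene",proj("scene",tc),[proj("scene",tc+[0,0,d]).tolist() for d in(.02,.04)],"knob",proj("scene",(.564,-.2778,.159)))
save(np.hstack([cv2.resize(w[100:400,120:520],(400,300)),cv2.resize(s[80:200,190:310],(400,400))[:300]]),"c6")
E
```

```text
17.3167 [ 0.56322841 -0.27793414  0.19113959] [-3.62063994e-01  9.32153222e-01 -1.86395840e-04  1.29078198e-05] 0.7604137234867393
wrist [239.4 382.9] 0.78 [ 0.7494 -0.207   0.112 ]
wrist [319.  197.7] 0.64 [ 0.5666 -0.2744  0.112 ]
wrist [ 24.9 102.5] 0.61 [ 0.6558 -0.4771  0.112 ]
scene [246. 167.] 0.95 [ 0.5717 -0.2758  0.112 ]
scene [156.1 170.1] 0.93 [ 0.6703 -0.4726  0.112 ]
scene [234.6 240. ] 0.7 [ 0.7807 -0.1856  0.112 ]
scene [291.  125.5] 0.63 [ 0.382  -0.2447  0.112 ]
wheel scene [248.60710526 173.60800552]
tcp scene [243.4 140.4] [[242.4, 133.9], [241.5, 127.2]] knob [244.8 150.7]
```

View pics/c6.png

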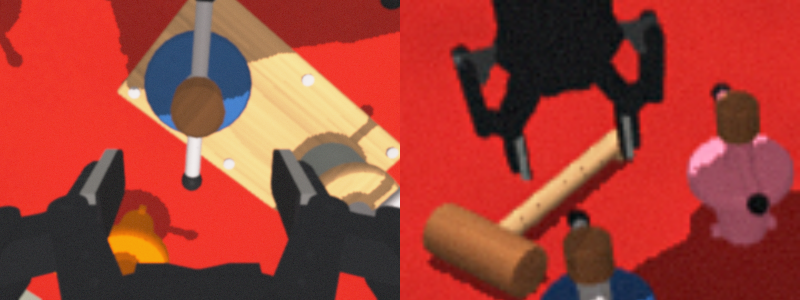

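In the left half the knob (198,105) is centred between the fingers and the bar is aligned with the tool. In the right half the tips (527,178) and (630,157) put the pads about 30 mm above the reported TCP. I descend to z 0.092 and grip.

Emit:
send_rows(
  motion=[
    [0,0,0.025,0],
    [0,0,0.05,0],
    [0,0,0.07,0],
    [0,0,0.085,0],
    [0,0,0.092,0],
    [0,0,0.097,0],
    [0,0,0.099,0],
    [0,0,0.099,0],
  ],
)

```text
t: 18.23
ee_pos: [0.564, -0.2775, 0.0922]
ee_rot: [-0.362, 0.932, -0.0, 0.0]
wrist_force: [0.2, -0.4, -0.2]
opening: 0.759
finger_force: 0.0
```

Emit:
send_rows(
  motion=[
    [0,0,0,0],
    [0,0,0,0],
    [0,0,0,0],
    [0,0,0,0],
    [0,0,0,0],
    [0,0,0,0],
  ],
  fingers=0.02,
  grip_force=50,
)

```text
t: 18.73
ee_pos: [0.5642, -0.2775, 0.0927]
ee_rot: [-0.362, 0.932, -0.001, 0.0]
wrist_force: [-0.8, -0.3, 6.1]
opening: 0.408
finger_force: 49.6
```

Gripped at 35 mm (the knob is 36 mm). Lifting slowly.

Emit:
send_rows(
  motion=[
    [0,0,-0.003,0],
    [0,0,-0.006,0],
    [0,0,-0.01,0],
    [0,0,-0.015,0],
    [0,0,-0.02,0],
    [0,0,-0.025,0],
    [0,0,-0.025,0],
  ],
)

```text
t: 19.32
ee_pos: [0.5642, -0.2775, 0.118]
ee_rot: [-0.362, 0.932, -0.001, 0.0]
wrist_force: [0.8, -0.2, -5.8]
opening: 0.406
finger_force: 50.6
```

Free: the wrist shows about 6 N, which is its weight. I raise it above the plain arbor.

Emit:
send_rows(
  motion=[
    [0,0,-0.005,0],
    [0,0,-0.012,0],
    [0,0,-0.02,0],
    [0,0,-0.03,0],
    [0,0,-0.04,0],
    [0,0,-0.05,0],
    [0,0,-0.06,0],
    [0,0,-0.07,0],
    [0,0,-0.08,0],
    [0,0,-0.09,0],
    [0,0,-0.1,0],
    [0,0,-0.11,0],
    [0,0,-0.12,0],
    [0,0,-0.13,0],
    [0,0,-0.14,0],
    [0,0,-0.148,0],
    [0,0,-0.153,0],
    [0,0,-0.155,0],
    [0,0,-0.155,0],
    [0,0,-0.155,0],
  ],
)

```text
t: 20.98
ee_pos: [0.5637, -0.2773, 0.2715]
ee_rot: [-0.362, 0.932, 0.0, -0.0]
wrist_force: [-1.0, 0.1, -6.2]
opening: 0.407
finger_force: 50.6
```

```bash
python3 - <<'E'
from h import *
o=bot.get_obs();t=bot.capture("top");s=bot.capture("scene")
print(o["t"],o["ee_pos"],o["ee_rot"],o["wrist_force"],o["opening"])
tray=[]
for cam in("top","scene"):
    r=bot.cut_out(cam,"tray")[0];m=r["region"].astype(np.uint8);q=cv2.boxPoints(cv2.minAreaRect(cv2.findNonZero(m)))
    print(cam,r["p"],r["bbox"],q.round(1).tolist())
    im=t if cam=="top" else s
    x,y,w,h=[int(v) for v in r["bbox"]];hs=cv2.cvtColor(im,cv2.COLOR_RGB2HSV)
    f=cv2.inRange(hs,(0,0,120),(180,70,255));mm=np.zeros_like(f);mm[y:y+h,x:x+w]=1;f=f*mm
    n,l,st,c=cv2.connectedComponentsWithStats(f);i=1+st[1:,4].argmax();hull=cv2.convexHull(np.argwhere(l==i)[:,::-1].astype(np.int32))
    P=np.array([atz(cam,p[0],.005)[:2] for p in hull],np.float32);R=cv2.minAreaRect(P);print("floor",R,cam, st[i])
E
```

```text
20.9833 [ 0.56371059 -0.27725883  0.27147023] [-3.62378973e-01  9.32030813e-01  1.63697576e-04 -1.30143683e-04] [-0.99214457  0.13195255 -6.22716417] 0.40656102262820576
top 0.92 [154.4, 191.8, 73.1, 58.9] [[154.0, 250.5], [161.39999389648438, 188.5], [227.6999969482422, 196.39999389648438], [220.1999969482422, 258.5]]
floor ((0.4821767508983612, 0.265758216381073), (0.16450217366218567, 0.16624918580055237), 83.1017074584961) top [ 159  193   65   56 1892]
scene 0.63 [413.7, 192.6, 99.6, 87.4] [[412.0, 248.3000030517578], [437.8999938964844, 187.89999389648438], [513.2999877929688, 220.3000030517578], [487.3999938964844, 280.6000061035156]]
floor ((0.4713662266731262, 0.2670721411705017), (0.168378084897995, 0.15087434649467468), 83.21483612060547) scene [ 421  202   86   69 3319]
```

Carrying it slowly towards the tray centre, about (0.480, 0.266).

Emit:
send_rows(
  motion=[
    [-0.003,0.004,0,0],
    [-0.007,0.01,0,0],
    [-0.012,0.018,0,0],
    [-0.019,0.028,0,0],
    [-0.027,0.04,0,0],
    [-0.034,0.052,0,0],
    [-0.042,0.063,0,0],
    [-0.05,0.075,0,0],
    [-0.058,0.087,0,0],
    [-0.065,0.098,0,0],
    [-0.073,0.11,0,0],
    [-0.081,0.122,0,0],
    [-0.089,0.133,0,0],
    [-0.096,0.145,0,0],
    [-0.104,0.156,0,0],
    [-0.112,0.168,0,0],
    [-0.12,0.18,0,0],
    [-0.128,0.191,0,0],
    [-0.135,0.203,0,0],
    [-0.143,0.215,0,0],
  ],
)

```text
t: 22.85
ee_pos: [0.5236, -0.0208, 0.2718]
ee_rot: [-0.362, 0.932, -0.0, -0.0]
wrist_force: [0.5, 0.3, -6.0]
opening: 0.407
finger_force: 50.6
```

Emit:
send_rows(
  motion=[
    [-0.008,0.012,0,0],
    [-0.016,0.023,0,0],
    [-0.023,0.035,0,0],
    [-0.031,0.047,0,0],
    [-0.039,0.058,0,0],
    [-0.047,0.07,0,0],
    [-0.054,0.082,0,0],
    [-0.062,0.093,0,0],
    [-0.07,0.105,0,0],
    [-0.078,0.117,0,0],
    [-0.085,0.128,0,0],
    [-0.093,0.14,0,0],
    [-0.101,0.151,0,0],
    [-0.109,0.163,0,0],
    [-0.116,0.175,0,0],
    [-0.124,0.186,0,0],
    [-0.132,0.198,0,0],
    [-0.14,0.21,0,0],
    [-0.146,0.219,0,0],
    [-0.151,0.226,0,0],
  ],
)

```text
t: 24.52
ee_pos: [0.4821, 0.2478, 0.2718]
ee_rot: [-0.363, 0.932, 0.0, -0.0]
wrist_force: [1.1, -0.5, -6.7]
opening: 0.405
finger_force: 50.6
```

Emit:
send_rows(
  motion=[
    [-0.004,0.006,0,0],
    [-0.007,0.01,0,0],
    [-0.009,0.014,0,0],
    [-0.01,0.016,0,0],
    [-0.01,0.016,0,0],
    [-0.01,0.016,0,0],
    [-0.01,0.016,0,0],
    [-0.01,0.016,0.005,0],
    [-0.01,0.016,0.015,0],
    [-0.01,0.016,0.03,0],
    [-0.01,0.016,0.045,0],
    [-0.01,0.016,0.06,0],
    [-0.01,0.016,0.075,0],
    [-0.01,0.016,0.09,0],
    [-0.01,0.016,0.105,0],
    [-0.01,0.016,0.115,0],
    [-0.01,0.016,0.125,0],
    [-0.01,0.016,0.13,0],
    [-0.01,0.016,0.13,0],
    [-0.01,0.016,0.13,0],
  ],
)

```text
t: 26.18
ee_pos: [0.4792, 0.2649, 0.1419]
ee_rot: [-0.362, 0.932, -0.0, -0.0]
wrist_force: [-0.2, 0.7, -5.5]
opening: 0.407
finger_force: 50.6
```

Emit:
send_rows(
  motion=[
    [0,0,0.005,0],
    [0,0,0.012,0],
    [0,0,0.02,0],
    [0,0,0.028,0],
    [0,0,0.036,0],
    [0,0,0.044,0],
    [0,0,0.05,0],
    [0,0,0.055,0],
    [0,0,0.058,0],
    [0,0,0.06,0],
    [0,0,0.06,0],
    [0,0,0.06,0],
    [0,0,0.06,0],
  ],
)

```text
t: 27.27
ee_pos: [0.4794, 0.2651, 0.0821]
ee_rot: [-0.362, 0.932, 0.0, 0.0]
wrist_force: [0.4, 0.3, -6.4]
opening: 0.409
finger_force: 50.6
```

Emit:
send_rows(
  motion=[
    [0,0,0.001,0],
    [0,0,0.002,0],
    [0,0,0.003,0],
    [0,0,0.004,0],
    [0,0,0.004,0],
  ],
)

```text
t: 27.68
ee_pos: [0.4793, 0.2651, 0.0779]
ee_rot: [-0.362, 0.932, 0.0, 0.0]
wrist_force: [0.4, 0.6, -5.6]
opening: 0.404
finger_force: 51.1
```

Emit:
send_rows(
  motion=[
    [0,0,0.001,0],
    [0,0,0.001,0],
    [0,0,0.002,0],
    [0,0,0.002,0],
  ],
)

```text
t: 28.02
ee_pos: [0.4804, 0.2656, 0.0776]
ee_rot: [-0.362, 0.932, 0.0, 0.002]
wrist_force: [-3.9, -1.1, 18.6]
opening: 0.407
finger_force: 53.4
```

It's on the floor. I ease off the press, hold a moment and check.

Emit:
send_rows(
  motion=[
    [0,0,-0.001,0],
    [0,0,-0.0013,0],
    [0,0,-0.0013,0],
    [0,0,-0.0013,0],
  ],
)

```text
t: 28.35
ee_pos: [0.4799, 0.2654, 0.0777]
ee_rot: [-0.362, 0.932, 0.0, 0.001]
wrist_force: [-0.0, 0.8, 7.4]
opening: 0.41
finger_force: 51.8
```

```bash
python3 - <<'E'
from h import *
t=bot.capture("top");s=bot.capture("scene")
save(np.hstack([cv2.resize(t[170:270,140:240],(400,400)),cv2.resize(s[140:290,400:550],(400,400))]),"c7")
E
```

```text
(no output)
```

View pics/c7.png

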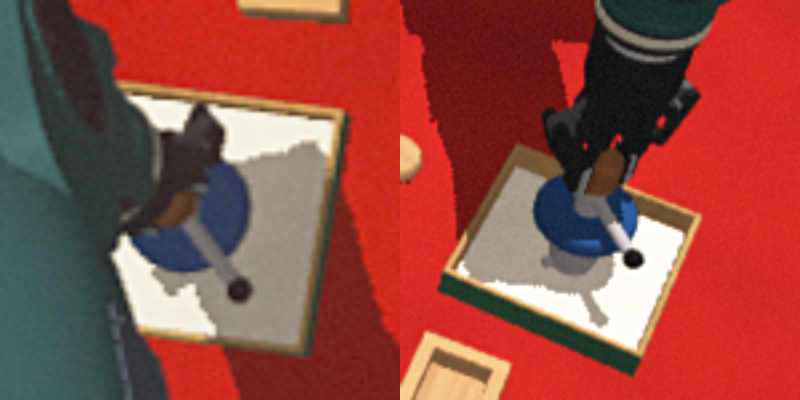

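The arbor stands upright near the tray's centre: wheel at (190,215) on the left, foot at (570,260) on the right. I let go and retreat upwards.

Emit:
send_rows(
  motion=[
    [0,0,-0.0005,0],
    [0,0,-0.0005,0],
    [0,0,-0.0005,0],
    [0,0,-0.0005,0],
    [0,0,-0.0005,0],
    [0,0,-0.0005,0],
    [0,0,-0.0005,0],
  ],
  fingers=0.065,
)

```text
t: 29.03
ee_pos: [0.4792, 0.265, 0.0775]
ee_rot: [-0.362, 0.932, 0.0, -0.0]
wrist_force: [-0.9, 0.2, 0.5]
opening: 0.762
finger_force: 0.0
```

Emit:
send_rows(
  motion=[
    [0,0,-0.005,0],
    [0,0,-0.015,0],
    [0,0,-0.03,0],
    [0,0,-0.05,0],
    [0,0,-0.07,0],
    [0,0,-0.09,0],
    [0,0,-0.11,0],
    [0,0,-0.13,0],
    [0,0,-0.14,0],
    [0,0,-0.14,0],
    [0,0,-0.14,0],
    [0,0,-0.14,0],
  ],
)

```text
t: 30.03
ee_pos: [0.4789, 0.2649, 0.2168]
ee_rot: [-0.362, 0.932, 0.0, -0.001]
wrist_force: [0.1, -0.2, 0.0]
opening: 0.758
finger_force: 0.0
```

```bash
python3 - <<'E'
from h import *
o=bot.get_obs();s=bot.capture("scene");w=bot.capture("wrist")
print(o["t"],o["ee_pos"],o["wrist_force"],o["opening"],o["finger_force"])
for t in("blue_arbor","blue_arbor_grip","blue_arbor_bar"):
    print(t,[(np.round(r["pixel"]).tolist(),round(r["p"],2)) for r in bot.tip_of("scene",t)])
print([proj("scene",(.48,.2655,z)).tolist() for z in(.005,.127,.097)])
print(bot.hand_in())
E
```

```text
30.0333 [0.4788787  0.26489086 0.21682239] [ 0.08263165 -0.21666699  0.00872576] 0.7577744938971792 0.0
blue_arbor [([462.0, 235.0], 0.93), ([242.0, 264.0], 0.93), ([167.0, 196.0], 0.75), ([292.0, 151.0], 0.7)]
blue_arbor_grip [([153.0, 165.0], 0.89), ([235.0, 229.0], 0.86), ([473.0, 203.0], 0.77), ([291.0, 113.0], 0.72)]
blue_arbor_bar [([156.0, 174.0], 0.79), ([293.0, 123.0], 0.74), ([237.0, 238.0], 0.59), ([472.0, 213.0], 0.57)]
[[462.8, 236.6], [473.9, 203.2], [471.0, 211.9]]
the job is handed in; nothing more can be done
None
```

I twisted the blue arbor free (it gives counter-clockwise from above, turned about 39°), stood it upright near the tray's centre, released it and handed the job in at 30 s; the last camera fixes match an upright arbor there, and the hand-in returned no verdict.

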